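# Turn over the tags of the two samples that are done

## Robot

A 6-joint arm with a two-finger parallel gripper is mounted at the origin on a cart in front of the work surface, level with it; the furniture and walls round the work are solid. World frame = base frame: x ahead of the robot, y to its left, z up, the work surface at z = 0. Lengths are in m, angles in degrees, forces in N, time in s.
With the tool pointing down it reaches from about 0.325 to 0.775 m from the base axis. Payload 5.5 kg.
Tool frame: the origin (TCP) lies at the centre of the arm's flange, where the gripper is bolted on; the fingertips stand 182 mm ahead of it and the grasp point (between the pads) lies 163 mm ahead of it; z points along the fingers, y is the direction in which the jaws open and shut (so a half turn about z gives the same grasp; the last joint's range is limited). The gripper opens to 88 mm and grips with 3 to 60 N. Pads are 20 mm wide; open, the fingers measure 115 mm over their backs; the gripper's body (75 mm by 178 mm) begins 61 mm behind the grasp point.
Start: joints at [-72.004, 5.22, 70.514, -0, 104.267, -3.249], TCP at [0.217, -0.559, 0.405] pointing down, gripper open.
Joint ranges: [-164.24, 164.24], [-49.07, 125.15], [9.68, 141.18], [-86.29, 266.29], [3.28, 154.24], [-151.56, 151.56]. Speed limits (degrees/s): [147.25, 147.25, 172.46, 180, 180, 180].

## Interface

Orientations are given as [roll, pitch, yaw] about the fixed x, y, z axes, in that order (R = Rz(yaw) Ry(pitch) Rx(roll)).
In Python, from station import r gives the robot as it stands. The module is installed in compiled form; this text tells all that it offers. Calls block until the motion is done:
- r.reach(position, orientation): joint-space move of the TCP to a pose.
- r.servo_line(position, rotation=None, speed=0.15): straight line of the TCP; rotation=None keeps the orientation; speed is the mean speed in m/s.
- r.move_joints(angles): joint-space move.
- r.let_go() and r.grab(squeeze=None): open the fingers fully, or close them until they stop; squeeze is the grip in N (None keeps the last).
- r.wait(seconds).
- r.inverse_kinematics(position, orientation): joint angles nearest the present ones, or None.
- r.sense(): the state.
- r.snapshot(name): name is "side" or "top" or "wrist"; returns a dict with "frame" (400x640x3 uint8, red, green, blue), "fx", "fy", "cx", "cy" (pixels), "dist_coeffs" ([k1, k2, p1, p2, k3] as OpenCV has them; the pictures are not rectified), "R" (3x3) and "t" (3): a world point X has camera coordinates R X + t. Camera axes: x right, y down, z forward; pixel columns grow to the right and rows downward; lengths in m; the calibration is good to about 2 mm. A picture is of the moment at which its call begins. There is no depth.
A pose or a line that the arm cannot do raises r.IKError and nothing moves.
- r.hand_in(): hands the job in, once; it reports no verdict.
The state is a dict: "clock": time; "joints": joint angles; "joint_vel": joint speeds; "joint_torque": joint torques, N m; "tcp_pos": TCP position; "orientation": TCP orientation; "contact_force": force on the tool from outside, world axes, zero at the start; "torque": the same for the moment, N m; "opening": finger opening in m.
Only numpy, scipy, OpenCV 4.12 (cv2) and the standard library are available. Lean on these libraries where they do the work, as an engineer would, in place of code of your own. Each camera call takes 0.05 s, during which the arm holds its last target.

## Task

The samples in the conical flask and in the beaker are done: with a fingertip, push the thumb tab of the tag in front of each of these two vessels away from you, so that the tag turns right over its pivot and lies on the far side with the three-bar face up. Leave the tag in front of the cotton jar as it lies. Push only and gently: do not pinch or lift anything, do not shove the stand, and leave the vessels and the other things on the bench where they are.

Things in the scene. Friction and masses are not known exactly. Their poses are not given: they have to be found in the camera images.
- stand: Grey stand with three tags in a row on pivots 70 mm above the worktop. Loose, 1.4 kg. Origin: on the worktop under the middle tag's pivot; x points away from the robot towards the vessels, y left along the row. Pivots at x 0, y +140, 0, -140 mm, axes along y. Base plate x -42 to 42, y -230 to 190, 14 mm high; blocks and cheeks under each tag reach 36 mm either side of its middle, 78 mm high.
- tag_left (a joint): left tag (y 140 mm), rad: 0 level on the robot's side, disc mark up; 1.57 upright; 3.14 over, level on the vessels' side, three-bar mark up; stops at both ends. Aluminium paddle 60 mm wide, 5 thick, 62 long from its pivot, 60 g. Free, lightly damped hinge, 1 N on the tab turns it: before upright it falls back, past upright it falls over by itself in about 1 s.
- tag_left_tab (a point): Top end of the left tag's thumb tab: strip 16 mm wide, 5 thick, 55 long from the pivot axis, rigid with the tag, 62 mm to the right (-y) of the tag's middle on a 9 mm axle (12 mm hub at the tab). 60 degrees from the paddle: at joint 0 it leans to the robot (top 28 mm nearer than the pivot, 118 mm high); at 1.57 it points away, 30 degrees up; at 3.14 it hangs. 18 mm free on each side.
- tag_mid (a joint): middle tag (y 0 mm), rad: 0 level on the robot's side, disc mark up; 1.57 upright; 3.14 over, level on the vessels' side, three-bar mark up; stops at both ends. Aluminium paddle 60 mm wide, 5 thick, 62 long from its pivot, 60 g. Free, lightly damped hinge, 1 N on the tab turns it: before upright it falls back, past upright it falls over by itself in about 1 s.
- tag_mid_tab (a point): Top end of the middle tag's thumb tab: strip 16 mm wide, 5 thick, 55 long from the pivot axis, rigid with the tag, 62 mm to the right (-y) of the tag's middle on a 9 mm axle (12 mm hub at the tab). 60 degrees from the paddle: at joint 0 it leans to the robot (top 28 mm nearer than the pivot, 118 mm high); at 1.57 it points away, 30 degrees up; at 3.14 it hangs. 18 mm free on each side.
- tag_right (a joint): right tag (y -140 mm), rad: 0 level on the robot's side, disc mark up; 1.57 upright; 3.14 over, level on the vessels' side, three-bar mark up; stops at both ends. Aluminium paddle 60 mm wide, 5 thick, 62 long from its pivot, 60 g. Free, lightly damped hinge, 1 N on the tab turns it: before upright it falls back, past upright it falls over by itself in about 1 s.
- tag_right_tab (a point): Top end of the right tag's thumb tab: strip 16 mm wide, 5 thick, 55 long from the pivot axis, rigid with the tag, 62 mm to the right (-y) of the tag's middle on a 9 mm axle (12 mm hub at the tab). 60 degrees from the paddle: at joint 0 it leans to the robot (top 28 mm nearer than the pivot, 118 mm high); at 1.57 it points away, 30 degrees up; at 3.14 it hangs. 18 mm free on each side.
- beaker: Open glass beaker with a spout and some yellow contents, 65x75 mm, 89 mm high. It stands on the worktop behind one of the tags, about 120 mm beyond the pivots; which vessel is behind which tag varies. Origin: centre of its underside, z up.
- flask: Small conical glass flask with a narrow neck and pink contents, 51 mm wide at the foot, 76 mm high. It stands on the worktop behind one of the tags, about 120 mm beyond the pivots; which vessel is behind which tag varies. Origin: centre of its underside, z up.
- jar: Straight jar filled with white cotton, 71 mm wide, 107 mm high. It stands on the worktop behind one of the tags, about 120 mm beyond the pivots; which vessel is behind which tag varies. Origin: centre of its underside, z up.
- brass_weight: Brass weight with a knob, 21 mm wide, 32 mm high, loose among the vessels; bystander. Origin: centre of its underside.
- case: Small flat case with a clear lid, 26x44x14 mm, loose among the vessels; bystander. Origin: centre of its underside.
- tape: Roll of paper tape lying flat, 104 mm wide, 24 mm high, loose at the left front; bystander. Origin: centre of its underside.
- driver: Screwdriver, 103 mm long, lying loose at the left of the work; bystander. Origin: centre of its underside.
Mind the look-alikes: they are no part of the job. Leave any red look-alike of the jar alone.

How it is judged:
By the outcome, as a careful person would: the job done as asked, in the order asked, and still so for the second after the job is handed in, with the robot touching nothing.
It also fails if it takes over 42 s, if anything falls off the work surface, if the arm or the gripper's body presses on something with over 40 N, if the wrist force passes 120 N, or if a joint passes its speed limit or range.

## Working session

There is one attempt and no reset: what is moved stays moved. The work goes in short steps, each a Python script; the robot and the scene stay as the last script left them, time stands still between calls to the robot, and variables do not carry over. Pictures are saved under pics/ and viewed, and the job is handed in when it is done.

```bash
mkdir -p pics; python3 - <<'E'
from station import r
import cv2,pickle
for n in ("side","top"):
    s=r.snapshot(n); cv2.imwrite(f"pics/{n}0.png",s["frame"][:,:,::-1]); pickle.dump(s,open(f"{n}0.pkl","wb"))
    print(n,s["fx"],s["fy"],s["cx"],s["cy"],s["dist_coeffs"],s["R"],s["t"])
st=r.sense();print(st)
E
```

```text
side 377.838043525906 377.838043525906 311.87694839391423 197.35160098587514 [0.00497504 0.         0.         0.         0.        ] [[-0.99776361  0.06388954 -0.01964425]
 [ 0.05432632  0.60391417 -0.79519578]
 [-0.03894126 -0.79448461 -0.60603447]] [0.52362191 0.02282621 1.24584447]
top 446.4860052577494 446.4860052577494 309.8216771118144 194.0257191543498 [-0.04850653  0.          0.          0.          0.        ] [[ 0.01339512 -0.99990784 -0.00220866]
 [-0.97886063 -0.01266226 -0.20413607]
 [ 0.20408929  0.0048964  -0.97894003]] [0.03179915 0.56680698 1.25512592]
{'clock': 0.1, 'joints': array([-7.20049239e+01,  5.26016343e+00,  7.05740823e+01, -6.32214281e-04,
        1.04266925e+02, -3.24990172e+00]), 'joint_vel': array([-0.00263701, -0.20773785, -0.17904707, -0.09086201, -0.07141886,
       -0.11722477]), 'joint_torque': array([ 3.52173716e-03, -4.47855699e+01, -4.07572031e+01,  7.01064407e-02,
        2.83875363e-02, -1.22345405e-04]), 'tcp_pos': array([ 0.21741669, -0.55928585,  0.40361421]), 'orientation': array([-1.79898957e+02, -5.12349916e-03,  2.12448180e+01]), 'contact_force': array([-0.25157621, -0.32493139,  0.22669404]), 'torque': array([-0.0467852 ,  0.01082093, -0.00677632]), 'opening': 0.08755607571169223}
```

View pics/side0.png

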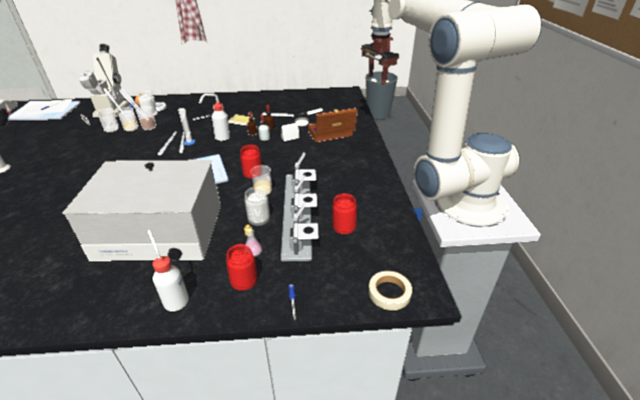

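View pics/top0.png

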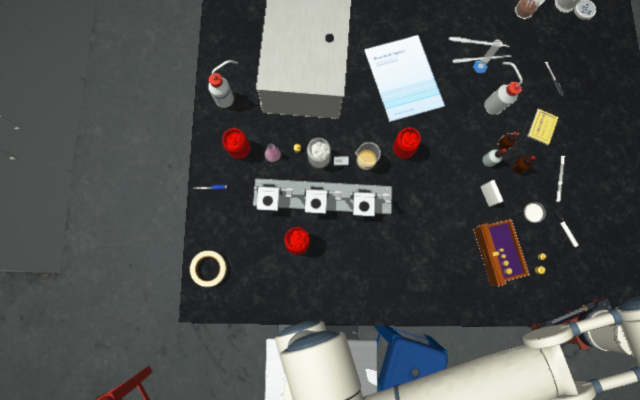

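The top view puts the flask at about (273,152), behind the left tag. The white cotton jar is at (318,152), middle, and the beaker with yellow contents is at (368,155), right. The red look-alikes are at (236,143), (407,142) and (298,240). I'll confirm this in an enlarged crop.

```bash
python3 - <<'E'
import cv2
a=cv2.imread("pics/top0.png")[130:260,220:420]; cv2.imwrite("pics/top0c.png",cv2.resize(a,None,fx=4,fy=4,interpolation=cv2.INTER_CUBIC))
a=cv2.imread("pics/side0.png")[130:270,220:370]; cv2.imwrite("pics/side0c.png",cv2.resize(a,None,fx=4,fy=4,interpolation=cv2.INTER_CUBIC))
E
```

```text
(no output)
```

View pics/top0c.png

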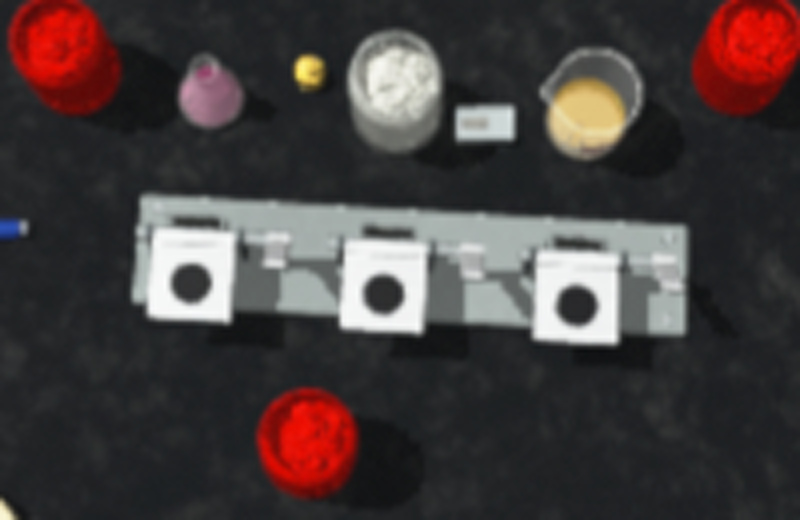

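View pics/side0c.png

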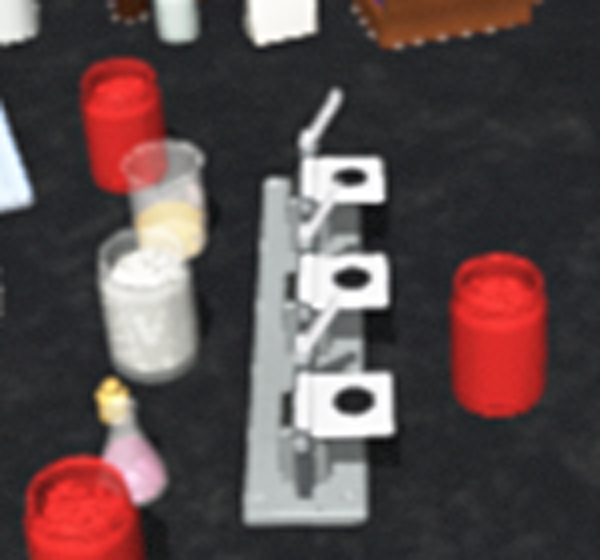

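Confirmed. The flask is behind the left tag, the jar behind the middle and the beaker behind the right, and all three tags show the disc. So I'll push the left and right tabs. Next I measure the stand pose.

```bash
cat >h.py <<'E'
import cv2,pickle,numpy as np
def ray(s,uv):
    K=np.array([[s["fx"],0,s["cx"]],[0,s["fy"],s["cy"]],[0,0,1]])
    p=cv2.undistortPoints(np.array(uv,float).reshape(-1,1,2),K,np.array(s["dist_coeffs"]))[:,0]
    R=np.array(s["R"]);t=np.array(s["t"])
    return -R.T@t,(np.c_[p,np.ones(len(p))]@R)
def plane(s,uv,z):
    c,d=ray(s,uv); return c+d*((z-c[2])/d[:,2])[:,None]
def proj(s,X):
    K=np.array([[s["fx"],0,s["cx"]],[0,s["fy"],s["cy"]],[0,0,1]])
    return cv2.projectPoints(np.array(X,float).reshape(-1,1,3),cv2.Rodrigues(np.array(s["R"]))[0],np.array(s["t"]),K,np.array(s["dist_coeffs"]))[0][:,0]
E
python3 - <<'E'
from h import *
for n,roi in (("top",(170,225,245,400)),("side",(160,250,290,325))):
    s=pickle.load(open(n+"0.pkl","rb")); f=s["frame"]
    m=np.zeros(f.shape[:2],np.uint8); a,b,c,d=roi
    m[a:b,c:d]=(f[a:b,c:d].min(2)>215)*255
    cs,_=cv2.findContours(m,cv2.RETR_EXTERNAL,cv2.CHAIN_APPROX_NONE)
    for k in cs:
        if cv2.contourArea(k)<60: continue
        rc=cv2.minAreaRect(k); bx=cv2.boxPoints(rc)
        print(n,np.round(rc[0],1),np.round(rc[1],1),"ctr",np.round(plane(s,[rc[0]],.0725),4),"box",np.round(plane(s,bx,.0725)[:,:2],4).tolist())
s=pickle.load(open("top0.pkl","rb")); f=s["frame"]
c=np.array([[139,195],[687,228],[686,334],[134,300]])/4+[220,130]-0.4
P=plane(s,c,.014);print("plate",np.round(P,4), "len",np.linalg.norm(P[0]-P[1]),np.linalg.norm(P[1]-P[2]))
# vessels approx, foot level
for nm,uv in dict(red=(308,480),flask=(211,110),beaker=(587,130)).items():
    print(nm,plane(s,[np.array(uv)/4+[220,130]],0.0).round(3))
E
```

```text
top [363.5 203.5] [21. 19.] ctr [[ 0.5374 -0.1168  0.0725]] box [[0.5681, -0.0894], [0.5689, -0.1448], [0.5069, -0.1439], [0.5062, -0.089]]
top [315.3 200.8] [19.9 21.4] ctr [[0.5435 0.0231 0.0725]] box [[0.5134, 0.0532], [0.5764, 0.0508], [0.5739, -0.0072], [0.5109, -0.0042]]
top [267.1 198. ] [20.  21.3] ctr [[0.55   0.1632 0.0725]] box [[0.5202, 0.1932], [0.5833, 0.1915], [0.58, 0.1329], [0.5171, 0.1353]]
side [305.5 230.5] [15. 23.] ctr [[0.5515 0.161  0.0725]] box [[0.5826, 0.1265], [0.5172, 0.1322], [0.5218, 0.1938], [0.5842, 0.1885]]
side [305.  205.5] [23. 22.] ctr [[0.5473 0.0492 0.0725]] box [[0.579, -0.0119], [0.51, -0.0056], [0.5181, 0.1056], [0.5819, 0.1]]
side [305.  179.5] [19. 20.] ctr [[ 0.5405 -0.0889  0.0725]] box [[0.5719, -0.1494], [0.5035, -0.143], [0.5113, -0.0325], [0.5751, -0.0384]]
plate [[ 0.6226  0.2104  0.014 ]
 [ 0.602  -0.2095  0.014 ]
 [ 0.5199 -0.2068  0.014 ]
 [ 0.5406  0.211   0.014 ]] len 0.4204417152521571 0.08214716736744801
red [[0.407 0.076 0.   ]]
flask [[0.694 0.157 0.   ]]
beaker [[ 0.681 -0.137  0.   ]]
```

Both estimates agree: stand origin about (0.573, 0.0215), yaw about -2.65°, plate 420×82 mm against the given 420×84. Before moving, I check where the tab tips project and that the arm can reach.

```bash
cat >>h.py <<'E'
O=np.array([.5733,.0215,0]);A=np.radians(-2.65)
def W(x,y,z): return O+np.array([np.cos(A)*x-np.sin(A)*y,np.sin(A)*x+np.cos(A)*y,z])
ORI=[180,0,90-2.65]
def T(x,y,ztip): return W(x,y,ztip+.182)
E
python3 - <<'E'
from h import *
from station import r
P=[W(-.028,y,.118) for y in(.078,-.062,-.202)]
Q=[W(0,y,.070) for y in(.078,-.062,-.202)]
for n in("top","side"):
    s=pickle.load(open(n+"0.pkl","rb"));a=s["frame"][:,:,::-1].copy()
    sc=4; o=(220,130)
    b=cv2.resize(a[130:270,220:420],None,fx=4,fy=4,interpolation=cv2.INTER_CUBIC)
    for p,c in((P,(0,255,0)),(Q,(255,0,255))):
        for u in proj(s,p): cv2.circle(b,tuple(int(v) for v in ((u-o+.5)*4)),3,c,-1)
    cv2.imwrite(f"pics/{n}_chk.png",b)
for y in(.078,-.202):
    for x,z in((-.057,.2),(-.057,.088),(.031,.088),(.031,.2)): print(r.inverse_kinematics(T(x,y,z),ORI))
E
```

```text
[ 7.42519194e+00 -5.79826957e+00  8.37867248e+01 -2.54444375e-14
  1.02011545e+02  1.00751919e+01]
[ 7.42519194e+00 -4.72077917e+00  9.41357104e+01 -2.54444375e-14
  9.05850688e+01  1.00751919e+01]
[ 5.99128612e+00  8.46843144e+00  8.06600245e+01 -2.54444375e-14
  9.08715440e+01  8.64128612e+00]
[ 5.99128612e+00  7.46229900e+00  7.03997715e+01 -2.54444375e-14
  1.02137929e+02  8.64128612e+00]
[-22.93772956  -4.66399724  82.7204763    0.         101.94352094
 -20.28772956]
[-22.93772956  -3.57077376  93.04107885   0.          90.52969491
 -20.28772956]
[-20.1181769    9.43324383  79.59533261   0.          90.97142355
 -17.4681769 ]
[-20.1181769    8.45409036  69.31764612   0.         102.22826352
 -17.4681769 ]
```

View pics/top_chk.png

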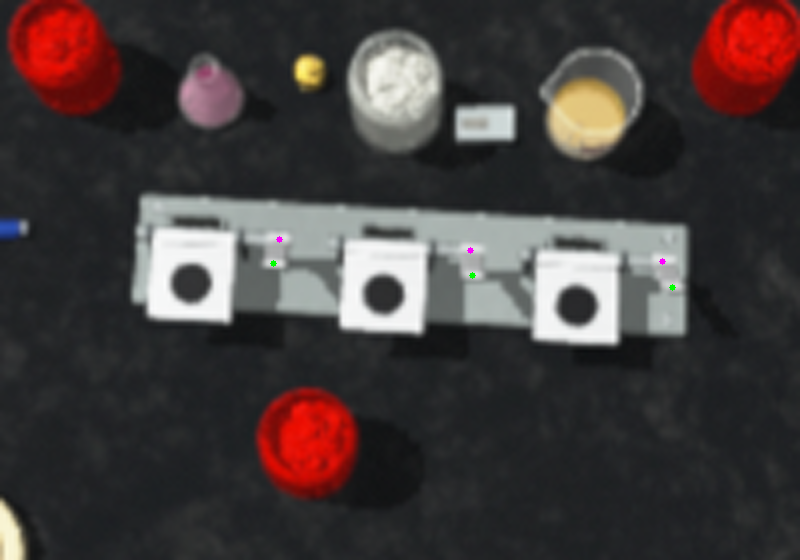

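View pics/side_chk.png

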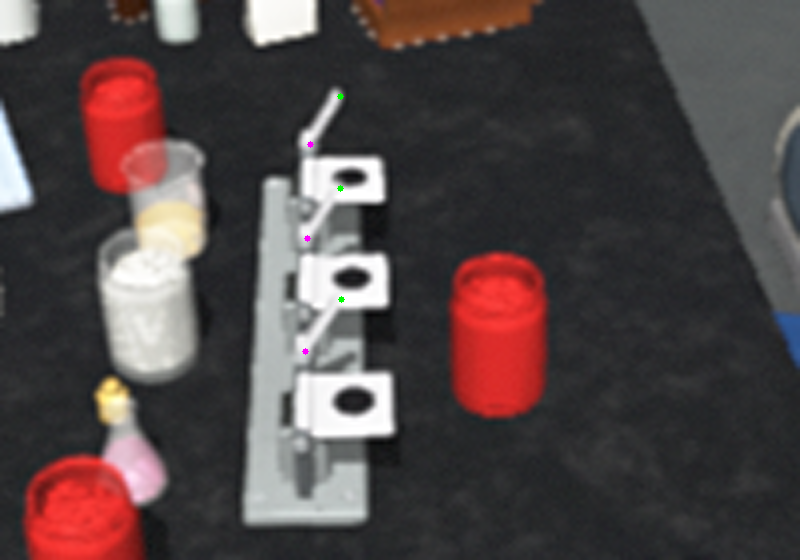

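In both views the predicted tab tips (green) and pivots (magenta) sit on the tabs within about 2 mm. I start with the flask's (left) tag.

```bash
cat >push.py <<'E'
import sys
from h import *
from station import r
y=float(sys.argv[1]); nm=sys.argv[2]
if r.sense()["opening"]>.01: r.grab(5)
r.reach(T(-.060,y,.20),ORI)
s=r.sense(); f0=s["contact_force"]; print(s["clock"],s["opening"],s["tcp_pos"]-T(-.060,y,.20))
r.servo_line(T(-.060,y,.088),speed=.12)
print("down",r.sense()["contact_force"]-f0)
for x in(-.04,-.02,-.005,.01,.02,.031):
    r.servo_line(T(x,y,.088),speed=.05)
    s=r.sense(); f=s["contact_force"]-f0; print(x,f.round(1))
    if np.linalg.norm(f)>8: print("STOP");break
q=r.snapshot("side"); cv2.imwrite(f"pics/{nm}_mid.png",cv2.resize(q["frame"][130:270,220:420,::-1],None,fx=4,fy=4,interpolation=cv2.INTER_CUBIC))
r.servo_line(T(x,y,.20),speed=.12)
r.wait(.7)
for n in("side","top"):
    q=r.snapshot(n); pickle.dump(q,open(f"{n}_{nm}.pkl","wb")); cv2.imwrite(f"pics/{nm}_{n}.png",cv2.resize(q["frame"][130:270,220:420,::-1],None,fx=4,fy=4,interpolation=cv2.INTER_CUBIC))
print(r.sense()["clock"])
E
python3 push.py .078 left
```

```text
4.0167 0.0005555624626848273 [ 1.89578752e-04 -6.88851663e-04 -6.74233082e-06]
down [ 0.79153925  0.57794572 -1.16716614]
-0.04 [-0.7 -0.2 -1.1]
-0.02 [-0.1  1.1 -1.4]
-0.005 [ 0.2  0.8 -1.5]
0.01 [-0.7  0.9 -1.3]
0.02 [-0.6  0.8 -0.9]
0.031 [-0.3  0.5 -1.5]
9.75
```

View pics/left_side.png

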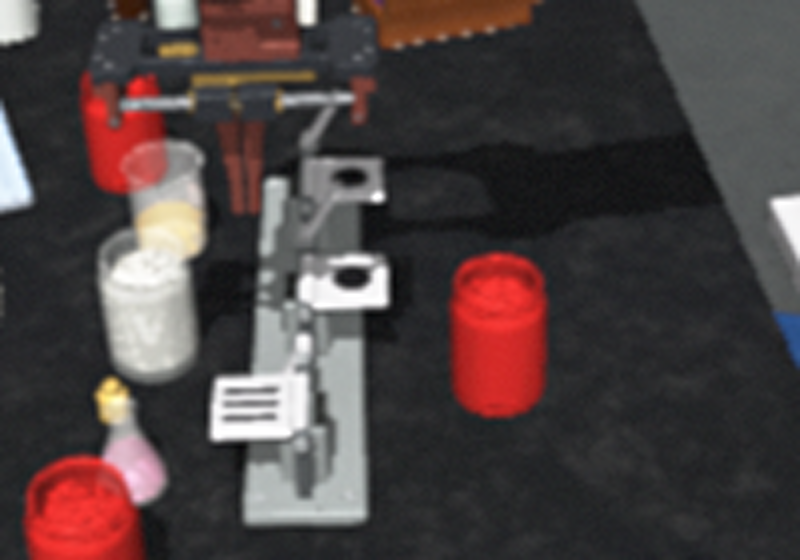

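View pics/left_mid.png

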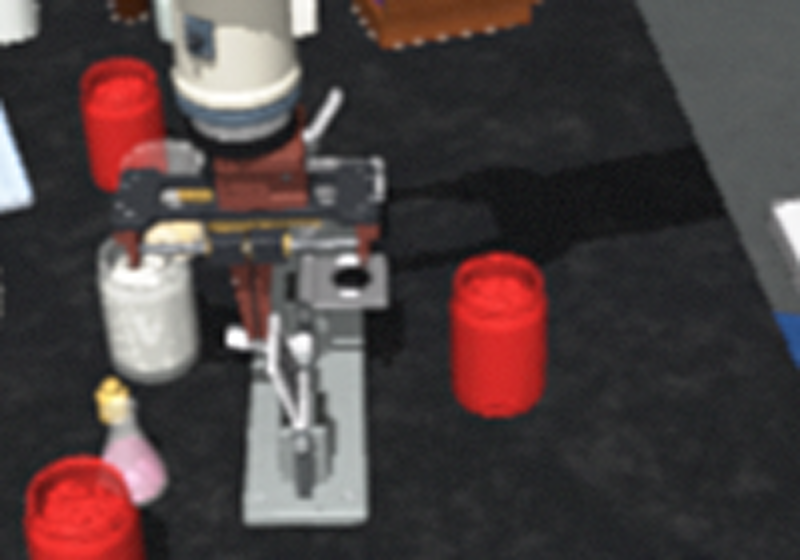

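The left tag lies over with its three bars up, at about (260,405) in the crop. The stand did not move and the force stayed under 2 N. Next is the beaker's (right) tag.

```bash
python3 push.py -.202 right && python3 - <<'E'
from h import *
from station import r
r.reach([.35,-.40,.42],ORI)
for n in("side","top"):
    q=r.snapshot(n); cv2.imwrite(f"pics/end_{n}.png",cv2.resize(q["frame"][130:270,220:420,::-1],None,fx=4,fy=4,interpolation=cv2.INTER_CUBIC))
    q0=pickle.load(open(n+"0.pkl","rb"))
    d=np.abs(q["frame"].astype(int)-q0["frame"]).max(2)>60
    cs,_=cv2.findContours(d.astype(np.uint8),cv2.RETR_EXTERNAL,cv2.CHAIN_APPROX_NONE)
    print(n,[cv2.boundingRect(c) for c in cs if cv2.contourArea(c)>8])
print(r.sense()["clock"])
E
```

```text
10.8833 0.00029119607744499147 [3.99827884e-04 6.78975369e-04 5.85196473e-05]
down [ 0.98919311  0.36910793 -0.02463634]
-0.04 [0.4 1.  0.7]
-0.02 [-0.4  0.3 -0.1]
-0.005 [0.8 1.1 1.1]
0.01 [-0.4  0.   0.3]
0.02 [-0.2 -0.8  0.8]
0.031 [1.1 0.4 0.7]
16.6167
side [(304, 240, 7, 6), (282, 240, 8, 6), (297, 223, 22, 17), (272, 223, 22, 18), (301, 218, 8, 5), (297, 207, 7, 9), (463, 179, 22, 18), (430, 170, 46, 56), (298, 169, 18, 19), (413, 168, 24, 31), (277, 167, 19, 21), (417, 155, 64, 22), (448, 154, 13, 8), (298, 152, 8, 12), (504, 145, 15, 29), (462, 89, 45, 63), (348, 88, 6, 6), (489, 85, 24, 4), (429, 73, 52, 86), (437, 66, 17, 6), (431, 41, 25, 23), (458, 28, 58, 51), (506, 8, 63, 70), (458, 3, 78, 52), (451, 0, 22, 11), (385, 0, 73, 38), (369, 0, 12, 18), (327, 0, 89, 87)]
top [(599, 371, 39, 20), (366, 369, 8, 8), (217, 365, 48, 35), (338, 340, 39, 18), (307, 340, 17, 6), (289, 338, 14, 9), (333, 336, 10, 4), (255, 336, 92, 64), (305, 322, 19, 10), (550, 305, 90, 53), (552, 305, 36, 19), (511, 226, 7, 16), (345, 215, 268, 185), (375, 203, 7, 9), (278, 198, 12, 9), (385, 196, 6, 7), (353, 195, 22, 21), (286, 192, 5, 5), (256, 189, 23, 22), (376, 186, 6, 7), (293, 186, 8, 8), (280, 180, 11, 8), (354, 173, 22, 20), (259, 167, 22, 21)]
17.9667
```

View pics/end_side.png

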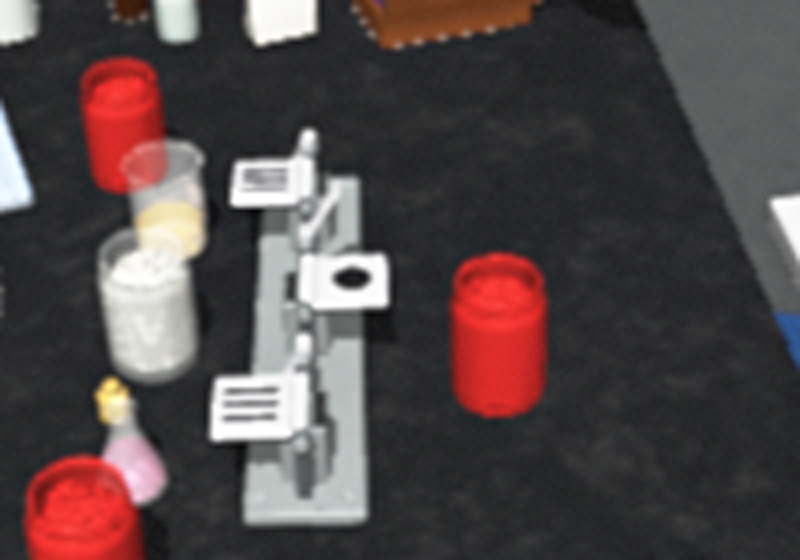

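View pics/end_top.png

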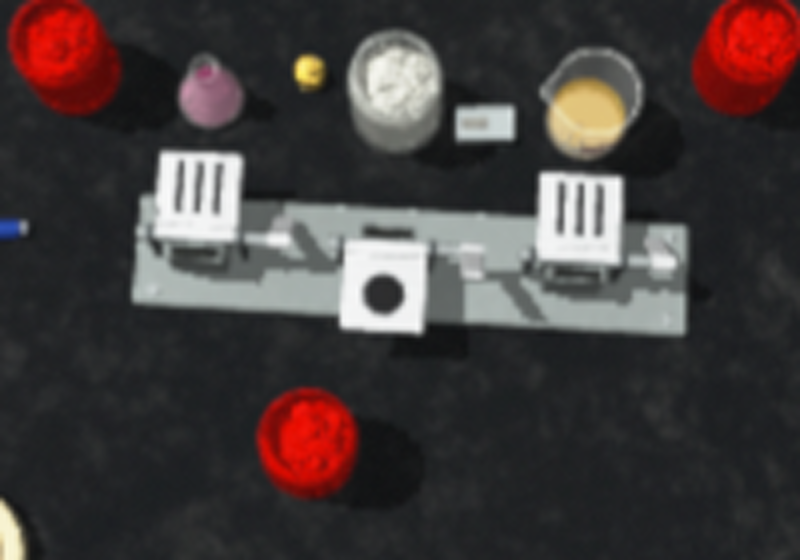

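The left tag (200,190) and right tag (580,215) show three bars on the vessels' side. The middle tag (384,290) still shows its disc. The stand and everything else look unchanged.

```bash
python3 -c "
from station import r
r.hand_in()"
```

```text
the job is handed in; nothing more can be done
```

I pushed the flask's tag (left) and then the beaker's tag (right) right over with the closed fingertips. The tag in front of the cotton jar was not touched, and the job is handed in.

- **Result:** the last side and top pictures show both tags level on the vessels' side with the three bars up. The middle tag still shows its disc.
- **Surroundings:** comparing pictures before and after, the only changes near the work were at the two tags, their tabs and their shadows. The stand, vessels and other things on the bench show no movement.
- **Force and time:** measured force stayed around 2 N or less between push steps. The clock read about 18 s when I took the last pictures.

None of the checks failed or disagreed.

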